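# Rack the cleaned applicators to dry

## Robot

A 6-joint arm with a two-finger parallel gripper is mounted at the origin on the work surface. World frame = base frame: x ahead of the robot, y to its left, z up, the work surface at z = 0. Lengths are in m, angles in degrees, forces in N, time in s.
With the tool pointing down it reaches from about 0.275 to 0.775 m from the base axis. Payload 14.6 kg.
Tool frame: the origin (TCP) lies at the very end of the fingers, on their centre line; the grasp point (between the pads) lies 19 mm behind it; z points along the fingers, y is the line along which they close (so a half turn about z gives the same grasp; the last joint's range is limited). The gripper opens to 85 mm and grips with 20 to 120 N. Pads are 22 mm wide; open, the fingers measure 114 mm over their backs; the gripper's body (76 mm by 85 mm) begins 54 mm behind the grasp point. The pads swing forward as they close: fully open they stand 13 mm farther back than shut.
Start: joints at [65.816, 15.075, -2.767, 72.158, 0, 81.102], TCP at [0.138, 0.506, 0.231] pointing down, gripper open.
Joint ranges: [-151.79, 151.79], [-50.71, 97.33], [-67.44, 78.34], [-121.81, 120.89], [-77.56, 73.72], [-180, 180]. Speed limits (degrees/s): [108.29, 108.29, 147.25, 159.86, 180, 180].

## Interface

Orientations are given as a 3x3 rotation matrix whose columns are the frame's x, y, z axes.
In Python, from workcell import get_obs, optics, manip, spotter gives the robot as it stands.
- The arm moves only by the shell command python3 -m inch 'ROWS' [FORCE]. ROWS is text: rows parted by semicolons, each of 7 numbers parted by spaces: the turn, a rotation vector about the tool's x, y, z in degrees, then the shift along the tool's x, y, z in cm, then the opening, from -1 (shut) to 1 (fully open). A call has 1 to 8 rows; each row shifts and turns the commanded pose from where the row before left it, along the tool's axes as they then stand; what a row does not reach is not made up. A row lasts 1/8 s, in which the tool goes at most 62.5 mm and 10.7 degrees, less where a joint would pass 70% of its speed; a pose out of reach is approached as far as the arm can. A call with a gripper value outside its range is refused whole. The fingers move at their own pace and stop on an object; FORCE is the grip in N (left out, the last holds). Time passes only in rows, so rows that do not move let the fingers close. It gives the time, the measured TCP pose, the force, the opening and the grip force at its end, in the units of the state.
- get_obs(): the state, without advancing time (a new reading comes with each control period).
- optics.get_image(name): name is "side" or "top" or "wrist"; returns a dict with "frame" (400x640x3 uint8, red, green, blue), "fx", "fy", "cx", "cy" (pixels), "dist" ([k1, k2, p1, p2, k3] as OpenCV has them; the pictures are not rectified), "rvec" (rotation vector, rad) and "tvec" (3), from world to camera coordinates, as OpenCV has them. Camera axes: x right, y down, z forward; pixel columns grow to the right and rows downward; lengths in m; the calibration is good to about 2 mm. A picture is of the moment at which its call begins. There is no depth.
- manip.close_job(): hands the job in; it is judged then, once.
Trained networks look in a picture, given as the dict that the camera call returned (one of the last four; its "shot" number tells which), for a name from the list of things; names that differ only in an ending like _2 or _b are one class to them, and where a whole thing is asked for, a point or a joint stands for the part that bears it (a point fixed in the world has none). Each returns a list of dicts, best first, with "conf" (0 to 1); they miss things now and then, are a little off and sometimes report something else, mostly with a low value. They report only what shows in the picture. A call takes as long as a camera call. They do not tell look-alikes from the thing itself.
- spotter.boxes_of(name, picture): "bbox" ([left, top, width, height] in pixels, round what is visible of it).
- spotter.regions_of(name, picture): "region" (400x640 bool, what is visible of it) and "bbox" ([left, top, width, height] in pixels, round what is visible of it).
The state is a dict: "clock": time; "joint_positions": joint angles; "qd": joint speeds; "joint_torque": joint torques, N m; "tool_pos": TCP position; "ee_rot": TCP orientation; "contact_force": force on the tool from outside, world axes, zero at the start; "wrist_torque": the same for the moment, N m; "gripper_width": finger opening in m; "grasp_force": force on a finger pad.
Only numpy, scipy, OpenCV 4.12 (cv2) and the standard library are available. Lean on these libraries where they do the work, as an engineer would, in place of code of your own. Each camera call takes 0.05 s, during which the arm holds its last target. There are 200 camera calls.

## Task

Take the three cleaned applicators from their sloping rests and stand each one, metal stem down and white head up, all the way down in the well of the drying rack whose rim has the colour of its collar. They are clean, so none of the three may touch the bench, and everything else on the bench, including the applicator already in the rack, stays upright where it is.

Things in the scene. Friction and masses are not known exactly. Their poses are not given: they have to be found in the camera images.
- app_red: applicator, round rod 180 mm long, about 0.12 kg: metal stem 22 mm across (0 to 96 mm from the foot), red collar 30 mm across (to 124 mm), white head 30 mm across, domed end with a red dot. Origin: centre of the foot; z axis from foot to head; centre of mass near 80 mm. Starts with its stem loose in a sloping rest, 40 degrees from vertical, foot low; collar and head stick out free
- app_yellow: applicator, round rod 180 mm long, about 0.12 kg: metal stem 22 mm across (0 to 96 mm from the foot), yellow collar 30 mm across (to 124 mm), white head 30 mm across, domed end with a yellow dot. Origin: centre of the foot; z axis from foot to head; centre of mass near 80 mm. Starts with its stem loose in a sloping rest, 40 degrees from vertical, foot low; collar and head stick out free
- app_blue: applicator, round rod 180 mm long, about 0.12 kg: metal stem 22 mm across (0 to 96 mm from the foot), blue collar 30 mm across (to 124 mm), white head 30 mm across, domed end with a blue dot. Origin: centre of the foot; z axis from foot to head; centre of mass near 80 mm. Starts with its stem loose in a sloping rest, 40 degrees from vertical, foot low; collar and head stick out free
- rest_red: fixed teal rest under the applicator with the red collar (all look alike): base plate 130 x 70 x 10 mm, post and a sloping open channel 34 mm wide outside that holds the lowest 92 mm of the stem. Origin: centre of its underside; the foot of the rod starts at (-50, 0, 25) mm in its frame and the rod leans towards its +x
- rest_yellow: fixed teal rest under the applicator with the yellow collar (all look alike): base plate 130 x 70 x 10 mm, post and a sloping open channel 34 mm wide outside that holds the lowest 92 mm of the stem. Origin: centre of its underside; the foot of the rod starts at (-50, 0, 25) mm in its frame and the rod leans towards its +x
- rest_blue: fixed teal rest under the applicator with the blue collar (all look alike): base plate 130 x 70 x 10 mm, post and a sloping open channel 34 mm wide outside that holds the lowest 92 mm of the stem. Origin: centre of its underside; the foot of the rod starts at (-50, 0, 25) mm in its frame and the rod leans towards its +x
- rack: fixed grey base plate 85 x 310 x 12 mm (x, y, z) under four square wells standing in a row along its y axis, 75 mm apart centre to centre, in an order that changes. Origin: centre of its underside; its x axis points away from the robot, square to the row
- well_red_in (a point): centre of the inner floor of the well with the red rim, 17 mm above the bench. Upright square metal well, walls parallel to the rack: 42 mm wide outside, 32 mm inside, wall 5 mm, rim 80 mm above this point
- well_yellow_in (a point): centre of the inner floor of the well with the yellow rim, 17 mm above the bench. Upright square metal well, walls parallel to the rack: 42 mm wide outside, 32 mm inside, wall 5 mm, rim 80 mm above this point
- well_blue_in (a point): centre of the inner floor of the well with the blue rim, 17 mm above the bench. Upright square metal well, walls parallel to the rack: 42 mm wide outside, 32 mm inside, wall 5 mm, rim 80 mm above this point
- app_black: applicator with a black collar, same shape and origin as the others; it already stands in the black-rimmed well, its top about 197 mm above the bench, and stays there
- gel: bystander, loose: white bottle with blue cap, 52 mm across, 125 mm tall. Origin: centre of its underside
- cup: bystander, loose: clear plastic cup, 56 mm across, 70 mm tall. Origin: centre of its underside
- spray: bystander, loose: amber bottle with white cap, 64 mm across, 170 mm tall. Origin: centre of its underside
- gauze: bystander, loose: cardboard box 90 x 60 x 45 mm (x, y, z). Origin: centre of its underside
- bowl: bystander, loose: steel bowl, 120 mm across, 45 mm tall. Origin: centre of its underside
- tape: bystander, loose: roll of paper tape lying flat, 80 mm across, 25 mm tall. Origin: centre of its underside
- jar: bystander, loose: glass jar with steel lid, 60 mm across, 80 mm tall. Origin: centre of its underside
- table: the steel bench, its top at z = 0
Mind the look-alikes: they are no part of the job. What is shaped like the app_yellow but pink is not meant.

How it is judged (in metres and radians):
At the end, for the whole second after the job is handed in: Red, yellow and blue applicators each stand in the well of their colour: foot within 12 mm of its centre and 10 to 32 mm above the bench (floor at 17 mm), within 0.25 rad of upright, still, let go; everything else loose within 30 mm of its start and 0.4 rad of upright (horizontal distance between app_red and well_red_in below 0.012 m and height (world z) of app_red between 0.01 and 0.032 m and angle between each of app_red, app_yellow, app_blue's own z axis and vertical below 0.25 rad and linear speed of each of app_red, app_yellow, app_blue below 0.03 m/s and contact force between each of app_red, app_yellow, app_blue and the fingers below 0.1 N and horizontal distance between app_yellow and well_yellow_in below 0.012 m and height (world z) of app_yellow between 0.01 and 0.032 m and horizontal distance between app_blue and well_blue_in below 0.012 m and height (world z) of app_blue between 0.01 and 0.032 m and not (distance of gel from where it was at the start of the episode above 0.03 m or angle between gel's own z axis and vertical above 0.4 rad) and not (distance of cup from where it was at the start of the episode above 0.03 m or angle between cup's own z axis and vertical above 0.4 rad) and not (distance of spray from where it was at the start of the episode above 0.03 m or angle between spray's own z axis and vertical above 0.4 rad) and not (distance of gauze from where it was at the start of the episode above 0.03 m or angle between gauze's own z axis and vertical above 0.4 rad) and not (distance of bowl from where it was at the start of the episode above 0.03 m or angle between bowl's own z axis and vertical above 0.4 rad) and not (distance of tape from where it was at the start of the episode above 0.03 m or angle between tape's own z axis and vertical above 0.4 rad) and not (distance of jar from where it was at the start of the episode above 0.03 m or angle between jar's own z axis and vertical above 0.4 rad) and not (distance of app_black from where it was at the start of the episode above 0.03 m or angle between app_black's own z axis and vertical above 0.4 rad)); the robot touches nothing.
It fails at once if a red, yellow or blue applicator touches the bench (contact force between any of app_red, app_yellow, app_blue and table above 0.3 N).
It fails at once if a bystander or the black applicator is shifted by more than 30 mm or tipped by more than 0.4 rad ((distance of gel from where it was at the start of the episode above 0.03 m or angle between gel's own z axis and vertical above 0.4 rad) or (distance of cup from where it was at the start of the episode above 0.03 m or angle between cup's own z axis and vertical above 0.4 rad) or (distance of spray from where it was at the start of the episode above 0.03 m or angle between spray's own z axis and vertical above 0.4 rad) or (distance of gauze from where it was at the start of the episode above 0.03 m or angle between gauze's own z axis and vertical above 0.4 rad) or (distance of bowl from where it was at the start of the episode above 0.03 m or angle between bowl's own z axis and vertical above 0.4 rad) or (distance of tape from where it was at the start of the episode above 0.03 m or angle between tape's own z axis and vertical above 0.4 rad) or (distance of jar from where it was at the start of the episode above 0.03 m or angle between jar's own z axis and vertical above 0.4 rad) or (distance of app_black from where it was at the start of the episode above 0.03 m or angle between app_black's own z axis and vertical above 0.4 rad)).
It also fails if it takes over 66 s, if anything falls off the work surface, if the arm or the gripper's body presses on something with over 40 N, if the wrist force passes 120 N, or if a joint passes its speed limit or range.

## Working session

There is one attempt and no reset: what is moved stays moved. The work goes in short steps, Python scripts to look and compute and a shell command to move; the robot and the scene stay as the last step left them, time stands still between calls to the robot, and variables do not carry over. Pictures are saved under pics/ and viewed, at most 10 in all, crops included, and the job is handed in when it is done.

```bash
mkdir -p pics; ls; python3 - <<'E'
from workcell import get_obs, optics, manip, spotter
import cv2
for n in ("top","side"):
    p=optics.get_image(n); cv2.imwrite(f"pics/{n}0.png",p["frame"][:,:,::-1])
    print(n,p["fx"],p["dist"],p["rvec"],p["tvec"])
    for o in ("app_red","app_yellow","app_blue","app_black","rest_red","rack","gel","cup","spray","gauze","bowl","tape","jar"):
        print(o,[(d["bbox"],round(d["conf"],2)) for d in spotter.boxes_of(o,p)][:5])
print(get_obs())
E
```

```text
pics
top 362.4367186105507 [-0.01036665  0.          0.          0.          0.        ] [ 2.14938944 -2.13088508  0.16997733] [-0.01611274  0.50767289  1.14745702]
app_red [([306.2, 195.6, 18.5, 46.4], 0.69), ([78.9, 42.5, 473.5, 357.5], 0.64)]
app_yellow [([337.8, 122.2, 54.0, 16.9], 0.94), ([386.2, 288.8, 54.8, 32.0], 0.88), ([399.2, 213.0, 17.8, 36.8], 0.65), ([302.6, 163.8, 10.4, 16.1], 0.43)]
app_blue [([222.4, 197.0, 13.0, 41.9], 0.73), ([259.0, 225.1, 22.2, 21.1], 0.3)]
app_black [([278.5, 154.0, 8.0, 18.4], 0.69), ([434.8, 173.0, 39.0, 34.2], 0.66)]
rest_red [([298.6, 203.9, 28.5, 39.4], 0.6)]
rack [([249.5, 162.4, 91.7, 25.7], 0.73)]
gel [([352.5, 208.7, 14.8, 19.2], 0.65)]
cup [([302.7, 166.0, 12.4, 14.4], 0.7), ([435.3, 169.5, 37.4, 37.7], 0.57)]
spray [([392.2, 153.9, 28.6, 26.7], 0.81)]
gauze [([202.7, 150.2, 25.8, 34.5], 0.66)]
bowl [([251.6, 160.2, 16.4, 17.9], 0.71), ([384.0, 219.8, 37.7, 39.6], 0.61), ([437.4, 172.0, 32.5, 36.7], 0.55), ([248.7, 160.7, 94.2, 26.0], 0.26)]
tape [([296.4, 116.9, 23.4, 24.9], 0.68), ([323.1, 160.8, 14.7, 19.2], 0.27)]
jar [([164.5, 196
[... 1016 characters left out ...]
671823e-03,  8.11048441e+01]), 'qd': array([-0.01732943,  0.03405165,  0.02000686,  0.04060544, -0.0002151 ,
       -0.00618206]), 'joint_torque': array([-2.48851475e-04, -6.37422538e+01,  3.84778047e+01,  6.72765709e-04,
       -1.99189503e-04,  1.08717481e-05]), 'tool_pos': array([0.13840868, 0.50641161, 0.2312635 ]), 'ee_rot': array([[-9.64604990e-01,  2.63699093e-01, -4.25335686e-05],
       [ 2.63699095e-01,  9.64604990e-01, -3.43533844e-05],
       [ 3.19691362e-05, -4.43535095e-05, -9.99999999e-01]]), 'contact_force': array([-0.09559691, -0.19328094,  0.39918849]), 'wrist_torque': array([ 0.02328505,  0.00859352, -0.01344553]), 'grasp_force': 0.0, 'gripper_width': 0.08535496338650957}
```

```bash
python3 - <<'E'
import cv2
a=cv2.imread("pics/top0.png")[100:340,150:470]
cv2.imwrite("pics/top0c.png",cv2.resize(a,(800,600),interpolation=cv2.INTER_CUBIC))
a=cv2.imread("pics/side0.png")[90:390,130:530]
cv2.imwrite("pics/side0c.png",cv2.resize(a,(800,600),interpolation=cv2.INTER_CUBIC))
E
```

```text
(no output)
```

View pics/top0c.png

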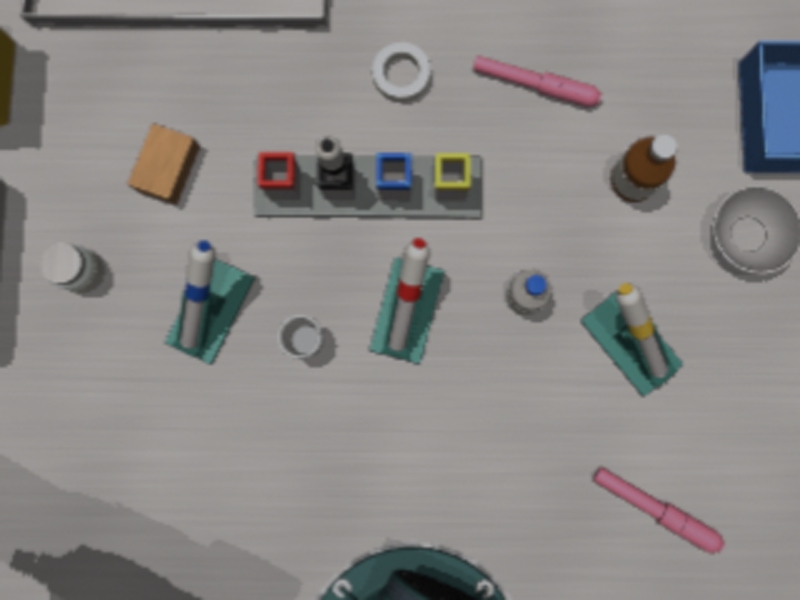

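View pics/side0c.png

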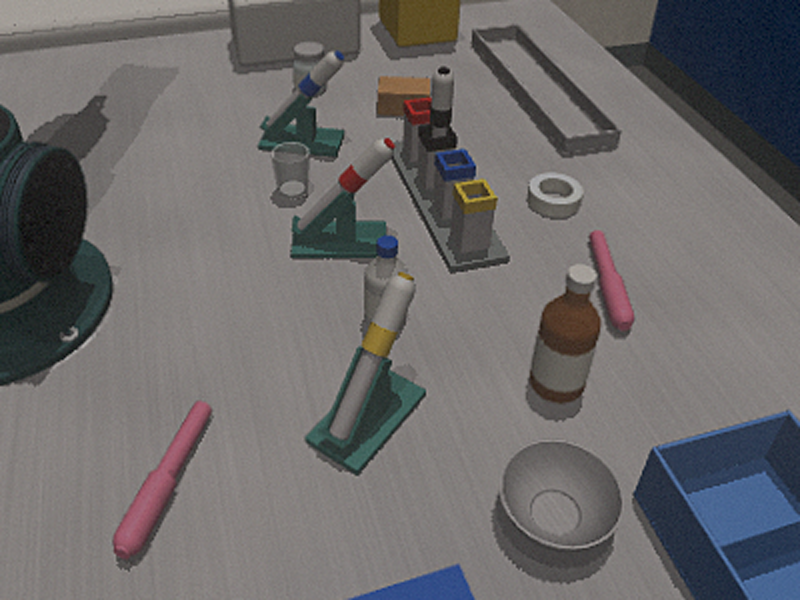

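The pictures show the rack's wells as red, black, blue, yellow from left to right (top crop y≈170). The blue, red and yellow rods are at crop (197,290), (409,290) and (641,328), leaning towards the rack. The pink look-alikes lie flat. Next I measure by fitting the collar and rim silhouettes in both views.

```bash
cat > h.py <<'E'
import numpy as np, cv2
from scipy.optimize import least_squares
from scipy.spatial.transform import Rotation as R
def cam(p):
    return np.array([[p["fx"],0,p["cx"]],[0,p["fy"],p["cy"]],[0,0,1.]]),np.array(p["dist"],float),np.array(p["rvec"],float),np.array(p["tvec"],float)
def proj(p,X):
    K,d,r,t=cam(p); return cv2.projectPoints(np.asarray(X,float).reshape(-1,1,3),r,t,K,d)[0][:,0]
def ray(p,uv):
    K,d,r,t=cam(p); n=cv2.undistortPoints(np.array(uv,float).reshape(1,1,2),K,d)[0,0]
    M=R.from_rotvec(r.ravel()).as_matrix(); return -M.T@t.ravel(), M.T@np.array([n[0],n[1],1])
def at_z(p,uv,z):
    c,v=ray(p,uv); return c+v*(z-c[2])/v[2]
HUE={"red":((0,8),(172,180)),"yellow":((20,34),),"blue":((104,130),)}
def blob(p,col,uv,rad=25):
    hsv=cv2.cvtColor(p["frame"],cv2.COLOR_RGB2HSV); H,S,V=cv2.split(hsv)
    m=np.zeros(H.shape,bool)
    for a,b in HUE[col]: m|=(H>=a)&(H<=b)
    m&=(S>110)&(V>60)
    n,l,st,ce=cv2.connectedComponentsWithStats(m.astype(np.uint8),connectivity=8)
    best=[i for i in range(1,n) if st[i,4]>=12 and np.hypot(*(ce[i]-uv))<rad]
    if not best: return None
    i=min(best,key=lambda i:np.hypot(*(ce[i]-uv)))
    ys,xs=np.nonzero(l==i); return hullc(np.c_[xs,ys].astype(float)),int(st[i,4]),st[i,:4].tolist()
def hullc(P):
    h=cv2.convexHull(P.astype(np.float32)); M=cv2.moments(h); return np.array([M["m10"]/M["m00"],M["m01"]/M["m00"]])
TH=np.linspace(0,2*np.pi,32,endpoint=False)
def cyl(foot,ax,s0,s1,r=.015):
    ax=ax/np.linalg.norm(ax); u=np.cross(ax,[1,.2,.1]); u/=np.linalg.norm(u); v=np.cross(ax,u)
    ring=r*(np.cos(TH)[:,None]*u+np.sin(TH)[:,None]*v)
    return np.vstack([foot+ax*s0+ring,foot+ax*s1+ring])
def rodax(yaw,t=np.radians(40)): return np.array([np.sin(t)*np.cos(yaw),np.sin(t)*np.sin(yaw),np.cos(t)])
E
python3 - <<'E'
from h import *
from workcell import optics,spotter
T=optics.get_image("top");S=optics.get_image("side")
col={"blue":((229,216),(285,131.5)),"red":((313.6,216),(306.5,179)),"yellow":((406,231),(320,260))}
rim={"red":((261,168),(338.5,145)),"blue":((307.6,168),(357.5,172)),"yellow":((331,168),(368,187))}
feet={"blue":(226,239),"red":(309,240),"yellow":(415,250)}
for c in col:
    bt=blob(T,c,col[c][0],10);bs=blob(S,c,col[c][1],12)
    tip={"blue":(231.6,198),"red":(317.5,197),"yellow":(400,215)}[c]
    dt=blob(T,c,tip,7)
    tt=dt[0] if dt else np.array(tip)
    def f(q):
        a=rodax(q[2]);foot=np.array([q[0],q[1],.025])
        C=cyl(foot,a,.096,.124)
        r=[hullc(proj(T,C))-bt[0],hullc(proj(S,C))-bs[0],(proj(T,[foot+a*.178])[0]-tt)*.4]
        return np.concatenate(r)
    g=at_z(T,bt[0],.109); h=at_z(T,tt,.16)
    y0=np.arctan2(h[1]-g[1],h[0]-g[0])
    s=least_squares(f,[g[0]-.07*np.cos(y0),g[1]-.07*np.sin(y0),y0])
    a=rodax(s.x[2]);ft=np.array([s.x[0],s.x[1],.025])
    print(c,"foot",s.x[:2].round(4),"yaw",np.degrees(s.x[2]).round(1),"res",s.fun.round(2),"s125",(ft+a*.125).round(4),bt[1:],bs[1:],dt and dt[1:])
pix=[]
B={c:(blob(T,c,rim[c][0],8),blob(S,c,rim[c][1],10)) for c in rim}
for c in B: print(c,[b and b[1:] for b in B[c]], at_z(T,B[c][0][0],.097).round(4))
off={"red":.1125,"blue":-.0375,"yellow":-.1125}
sq=np.array([[a,b,z] for a in(-.021,.021) for b in(-.021,.021) for z in(.089,.097)])
def f(q):
    r=[];M=R.from_euler('z',q[2]).as_matrix()
    for c in B:
        X=(sq+[0,off[c],0])@M.T+[q[0],q[1],0]
        for p,b in zip((T,S),B[c]):
            if b: r.append(hullc(proj(p,X))-b[0])
    return np.concatenate(r)
s=least_squares(f,[.5,0,0]);print("rack",s.x,s.fun.round(2))
M=R.from_euler('z',s.x[2]).as_matrix()
for c in off: print(c,(M@[0,off[c],0]+[s.x[0],s.x[1],0]).round(4))
for n,uv,z in(("gel",(364,214),.12),("cup",(270,234),.06),("black",(281,158),.197),("jar",(176,205),.08),("spray",(415,160),.17),("gauze",(216,164),.045),("tape",(310.5,128.5),.02)): print(n,at_z(T,uv,z).round(3))
E
```

```text
blue foot [0.3894 0.2938] yaw -21.5 res [ 0.32 -0.57 -0.32 -0.35 -0.54  0.92] s125 [0.4642 0.2644 0.1208] (46, [224, 214, 10, 7]) (45, [280, 127, 9, 11]) None
red foot [0.3913 0.0247] yaw -14.4 res [ 0.61 -0.96 -0.61 -0.61 -0.11  0.9 ] s125 [0.4691 0.0047 0.1208] (56, [309, 213, 9, 8]) (98, [300, 173, 13, 13]) (13, [316, 195, 4, 4])
yellow foot [ 0.3582 -0.316 ] yaw 35.5 res [-0.9  -1.2  -1.73  0.59  0.48  0.67] s125 [ 0.4236 -0.2693  0.1208] (46, [402, 228, 10, 8]) (193, [311, 251, 18, 17]) (19, [398, 213, 5, 5])
red [(146, [253, 161, 15, 15]), (146, [332, 138, 14, 15])] [0.6112 0.1785 0.097 ]
blue [(120, [301, 161, 14, 15]), (170, [348, 165, 20, 15])] [0.6121 0.0289 0.097 ]
yellow [(121, [324, 162, 14, 14]), (241, [357, 179, 22, 18])] [ 0.6114 -0.0446  0.097 ]
rack [0.6122024  0.06596244 0.00655048] [ 0.19  0.25  1.09 -0.18  0.16  0.21 -0.66 -0.5   0.59 -0.15 -0.16 -0.52]
red [0.6115 0.1785 0.    ]
blue [0.6124 0.0285 0.    ]
yellow [ 0.6129 -0.0465  0.    ]
gel [ 0.464 -0.146  0.12 ]
cup [0.405 0.146 0.06 ]
black [0.615 0.102 0.197]
jar [0.493 0.444 0.08 ]
spray [ 0.621 -0.294  0.17 ]
gauze [0.637 0.334 0.045]
tape [0.773 0.023 0.02 ]
```

```bash
cat >> h.py <<'E'
def pose(P,yaw,tilt):
    """grasp point P; tool x=-d side, tilted forward along d by tilt (deg)"""
    y,t=np.radians([yaw,tilt]); d=np.array([np.cos(y),np.sin(y),0]); Z=np.array([0,0,1.])
    z=np.sin(t)*d-np.cos(t)*Z; yy=np.cross(Z,d); x=np.cross(yy,z)
    return np.c_[x,yy,z],np.array(P)+.019*z
def rows(goals,grip,start=None,step=.05,ang=9.):
    from workcell import get_obs
    if start is None:
        o=get_obs(); Rm,p=np.array(o["ee_rot"]),np.array(o["tool_pos"])
    else: Rm,p=start
    out=[]
    for Rg,pg in goals:
        rv=R.from_matrix(Rm.T@Rg).as_rotvec(degrees=True)
        n=max(1,int(np.ceil(max(np.linalg.norm(pg-p)/step,np.linalg.norm(rv)/ang))))
        p0=p.copy()
        for i in range(1,n+1):
            rr=R.from_matrix(Rm.T@Rg).as_rotvec(degrees=True)/(n-i+1)
            a=rr.round(1); s=(Rm.T@(p0+(pg-p0)*i/n-p)*100).round(1)
            out.append(" ".join(f"{v:g}" for v in [*(a+0.),*(s+0.),grip]))
            p=p+Rm@s/100; Rm=Rm@R.from_rotvec(a,degrees=True).as_matrix()
        out.append("|")
    print("; ".join(out),len(out)); return Rm,p
E
python3 - <<'E'
from h import *
P=np.array([.4642,.2644,.1208])
rows([pose(P+[-.03,.01,.14],-21.5,10)],1)
E
```

```text
0.1 -1.2 0.8 -4.4 -1.8 -0.1 1; 0.1 -1.3 0.8 -4.4 -1.8 -0.1 1; 0.1 -1.2 0.8 -4.4 -1.7 0.1 1; 0 -1.3 0.8 -4.4 -1.6 0.1 1; 0.1 -1.2 0.8 -4.5 -1.6 0.3 1; 0 -1.3 0.7 -4.5 -1.5 0.4 1; 0.1 -1.2 0.8 -4.5 -1.5 0.4 1; 0 -1.3 0.7 -4.5 -1.4 0.6 1; | 9
```

```bash
python3 -m inch '0.1 -1.2 0.8 -4.4 -1.8 -0.1 1; 0.1 -1.3 0.8 -4.4 -1.8 -0.1 1; 0.1 -1.2 0.8 -4.4 -1.7 0.1 1; 0 -1.3 0.8 -4.4 -1.6 0.1 1; 0.1 -1.2 0.8 -4.5 -1.6 0.3 1; 0 -1.3 0.7 -4.5 -1.5 0.4 1; 0.1 -1.2 0.8 -4.5 -1.5 0.4 1; 0 -1.3 0.7 -4.5 -1.4 0.6 1'
python3 - <<'E'
from h import *
from workcell import optics
p=optics.get_image("wrist"); cv2.imwrite("pics/w1.png",p["frame"][:,:,::-1])
P=np.array([.4642,.2644,.1208]);ft=np.array([.3894,.2938,.025]);a=rodax(np.radians(-21.5))
print(proj(p,[ft,ft+a*.096,ft+a*.11,ft+a*.18,[.405,.146,.07]]).round(0), hullc(proj(p,cyl(ft,a,.096,.124))))
print(blob(p,"blue",hullc(proj(p,cyl(ft,a,.096,.124))),80))
E
```

```text
clock: 2.5
tool_pos: [0.4389, 0.2719, 0.2421]
ee_rot: [[-0.916, 0.367, 0.163], [0.361, 0.93, -0.063], [-0.175, 0.001, -0.985]]
contact_force: [-0.3, -0.2, 0.3]
gripper_width: 0.0854
grasp_force: 0.0
[[325. 101.]
 [325. 172.]
 [325. 184.]
 [325. 252.]
 [210. 169.]] [325.12601851 183.75155685]
(array([327.09912536, 187.80919987]), 501, [314, 177, 27, 22])
```

View pics/w1.png

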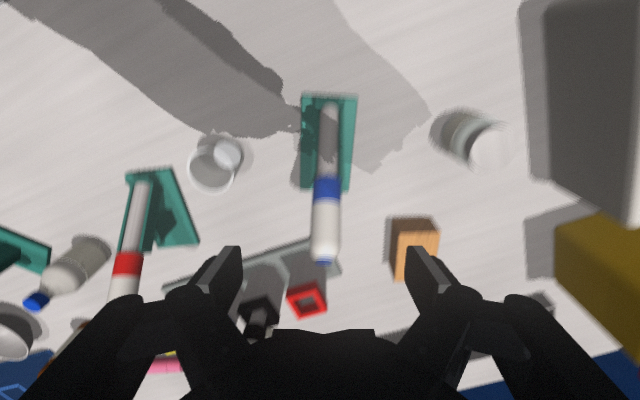

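The wrist view confirms the blue rod: its collar is at (327,188) against a prediction of (325,184). Next I descend and grip.

```bash
python3 - <<'E'
from h import *
P=np.array([.4642,.2644,.1208])
g=rows([pose(P+[0,0,.05],-21.5,10),pose(P,-21.5,10)],1)
E
```

```text
0 0.1 -0.1 -0.5 0.2 4.7 1; 0 0.1 -0.1 -0.4 0.1 4.6 1; |; 0 0 0 0.4 0 2.5 1; 0 0 0 0.4 0 2.4 1; | 6
```

```bash
python3 -m inch '0 0.1 -0.1 -0.5 0.2 4.7 1; 0 0.1 -0.1 -0.4 0.1 4.6 1; 0 0 0 0.4 0 2.5 1; 0 0 0 0.4 0 2.4 1; 0 0 0 0 0 0 1; 0 0 0 0 0 0 1' 60
python3 -m inch '0 0 0 0 0 0 -1; 0 0 0 0 0 0 -1; 0 0 0 0 0 0 -1; 0 0 0 0 0 0 -1; 0 0 0 0 0 0 -1; 0 0 0 0 0 0 -1'
python3 - <<'E'
from h import *
P=np.array([.4642,.2644,.1208])
# lift 3cm up and along, then high; upright
o=rows([pose(P+[.0,0,.03],-21.5,10),pose(P+[.0,0,.2],-21.5,10)],-1)
o=rows([pose([.49,.2,.37],-10,50)],-1,o)
rows([pose([.53,.0285,.37],0,50),pose([.6124,.0285,.36],0,50)],-1,o)
E
```

```text
clock: 3.3
tool_pos: [0.4629, 0.2668, 0.1032]
ee_rot: [[-0.918, 0.363, 0.16], [0.358, 0.932, -0.062], [-0.171, 0.001, -0.985]]
contact_force: [-0.4, 0.3, 0.3]
gripper_width: 0.0855
grasp_force: 0.0
clock: 4.05
tool_pos: [0.4628, 0.2669, 0.1027]
ee_rot: [[-0.918, 0.363, 0.16], [0.358, 0.932, -0.061], [-0.171, 0.001, -0.985]]
contact_force: [-1.1, 0.6, 5.5]
gripper_width: 0.028
grasp_force: 58.5
0.1 -0.1 0.2 -1 -0.2 -2.8 -1; |; 0 0 0 -0.7 0 -4.2 -1; 0 0 0 -0.8 0 -4.2 -1; 0 0 0 -0.7 0 -4.2 -1; 0 0 0 -0.8 0 -4.1 -1; | 7
-1.2 -8 -2 -1.3 -0.9 -0.9 -1; -1.2 -8 -2 -1.5 -1 -0.7 -1; -1.2 -8 -2.1 -1.4 -1 -0.6 -1; -1.1 -8 -2 -1.5 -1.1 -0.3 -1; -1.2 -7.9 -2.1 -1.5 -1.1 -0.2 -1; | 6
-1.9 0 -1.6 -1.1 -4 1.3 -1; -1.9 0 -1.6 -1 -4.1 1.2 -1; -1.9 0 -1.6 -0.9 -4.1 1.1 -1; -2 0 -1.6 -0.8 -4.2 0.9 -1; |; 0 0 0 -2.3 0 3.5 -1; 0 0 0 -2.2 0 3.4 -1; | 8
```

```bash
python3 -m inch '0 0 0 -0.2 0 -1.2 -1; 0 0 0 -0.3 0 -1.6 -1; 0 0 0 -0.7 0 -4.2 -1; 0 0 0 -0.8 0 -4.2 -1; 0 0 0 -0.7 0 -4.2 -1; 0 0 0 -0.8 0 -4.1 -1'
python3 -m inch '-1.2 -8 -2 -1.3 -0.9 -0.9 -1; -1.2 -8 -2 -1.5 -1 -0.7 -1; -1.2 -8 -2.1 -1.4 -1 -0.6 -1; -1.1 -8 -2 -1.5 -1.1 -0.3 -1; -1.2 -7.9 -2.1 -1.5 -1.1 -0.2 -1; 0 0 0 0 0 0 -1'
python3 - <<'E'
from h import *
from workcell import optics
for n in("side","top"):
    p=optics.get_image(n); cv2.imwrite(f"pics/{n}2.png",p["frame"][:,:,::-1])
a=cv2.imread("pics/side2.png")[:300,180:580];b=cv2.imread("pics/top2.png")[130:280,180:380]
cv2.imwrite("pics/c2.png",np.hstack([a,cv2.resize(b,(400,300))]))
rows([pose([.53,.0285,.37],0,50),pose([.6124,.0285,.36],0,50)],-1)
E
```

```text
clock: 4.8
tool_pos: [0.4632, 0.2659, 0.3026]
ee_rot: [[-0.918, 0.363, 0.159], [0.358, 0.932, -0.062], [-0.171, 0.0, -0.985]]
contact_force: [0.9, 0.2, -2.0]
gripper_width: 0.0275
grasp_force: 58.9
clock: 5.55
tool_pos: [0.4986, 0.2, 0.3552]
ee_rot: [[-0.636, 0.17, 0.753], [0.11, 0.985, -0.13], [-0.764, -0.0, -0.645]]
contact_force: [-0.7, 0.4, -0.7]
gripper_width: 0.0281
grasp_force: 58.8
-1.9 -0.1 -1.6 -1.2 -4.1 1.4 -1; -1.9 -0.1 -1.6 -1.1 -4.1 1.2 -1; -1.8 0 -1.6 -1 -4.2 1.1 -1; -1.9 -0.1 -1.6 -0.8 -4.3 1 -1; |; 0 0 0 -2.3 0 3.5 -1; 0 0 0 -2.3 0 3.4 -1; | 8
```

View pics/c2.png

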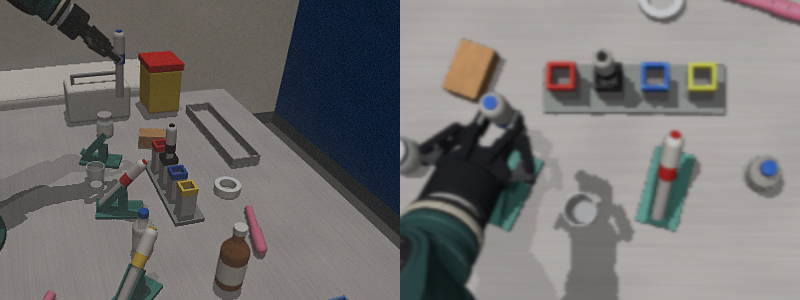

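Blue hangs upright in the grip: collar at about (122,58) in the side crop, foot well clear. Next I move it over its well and check its axis.

```bash
python3 -m inch '-1.9 -0.1 -1.6 -1.2 -4.1 1.4 -1; -1.9 -0.1 -1.6 -1.1 -4.1 1.2 -1; -1.8 0 -1.6 -1 -4.2 1.1 -1; -1.9 -0.1 -1.6 -0.8 -4.3 1 -1; 0 0 0 -2.3 0 3.5 -1; 0 0 0 -2.3 0 3.4 -1; 0 0 0 0 0 0 -1; 0 0 0 0 0 0 -1'
cat >> h.py <<'E'
def held(c):
    from workcell import optics,spotter,get_obs
    o=get_obs(); G=np.array(o["tool_pos"])-.019*np.array(o["ee_rot"])[:,2]
    obs=[]
    for n in("side","top"):
        p=optics.get_image(n); cv2.imwrite(f"pics/h_{c}_{n}.png",p["frame"][:,:,::-1])
        C=cyl(G-[0,0,.125],np.array([0,0,1.]),.096,.124)
        b=blob(p,c,hullc(proj(p,C)),25); print(n,"pred",hullc(proj(p,C)).round(1),"collar",b)
        rg=[r for r in spotter.regions_of("app_"+c,p)]
        pb=hullc(proj(p,C)); best=None
        for r in rg:
            ys,xs=np.nonzero(r["region"]); 
            if len(xs)<30: continue
            q=np.c_[xs,ys].astype(float)
            if np.min(np.hypot(*(q-pb).T))<15:
                m=q.mean(0); w,v=np.linalg.eigh(np.cov(q.T)); ax=v[:,1]*np.sign(v[1,1]); best=(m,np.degrees(np.arctan2(ax[0],ax[1])),r["bbox"],r["conf"]); break
        print("  region",best)
        F=proj(p,cyl(G-[0,0,.125],np.array([0,0,1.]),.0,.18,.012)); 
        print("  model bbox",F.min(0).round(1),F.max(0).round(1),"axis ang",[np.degrees(np.arctan2(*(proj(p,[G-[0,0,.125]])[0]-proj(p,[G+[0,0,.05]])[0]))).round(1)])
    print("G",G.round(4))
E
python3 - <<'E'
from h import *
held("blue")
a=cv2.imread("pics/h_blue_side.png")[20:220,260:460];b=cv2.imread("pics/h_blue_top.png")[110:210,260:360]
cv2.imwrite("pics/c3.png",np.hstack([cv2.resize(a,(400,400)),cv2.resize(b,(400,400))]))
E
```

```text
clock: 6.65
tool_pos: [0.6279, 0.0284, 0.348]
ee_rot: [[-0.642, -0.001, 0.766], [-0.001, 1.0, 0.001], [-0.766, 0.0, -0.642]]
contact_force: [-0.4, 0.1, -0.7]
gripper_width: 0.0279
grasp_force: 58.9
side pred [364.9  83.3] collar None
  region (array([368.40720721,  84.50990991]), np.float64(-5.667031432032604), [360.8, 50.2, 17.0, 69.8], 0.66)
  model bbox [356.6  52.2] [372.7 127.1] axis ang [np.float64(-4.9)]
top pred [304.3 142.3] collar (array([303.5, 127.5]), 32, [301, 125, 6, 6])
  region (array([303.33211679, 135.81386861]), np.float64(1.036633211818654), [295.3, 126.0, 15.3, 24.0], 0.84)
  model bbox [297.9 127.6] [310.2 159.3] axis ang [np.float64(7.1)]
G [0.6133 0.0284 0.3602]
```

View pics/c3.png

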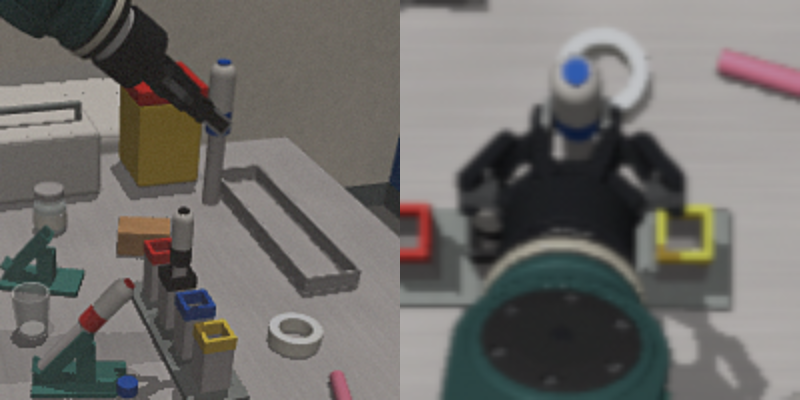

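The rod looks upright, but in the side view it sits about 4 px off the model. The wrist camera is closer, so I check there.

```bash
python3 - <<'E'
from h import *
from workcell import optics,spotter,get_obs
p=optics.get_image("wrist"); 
G=np.array([.6133,.0284,.3602]);ft=G-[0,0,.125];a=np.array([0,0,1.])
f=p["frame"][:,:,::-1].copy()
for s0,s1,r in((0,.096,.011),(.096,.124,.015),(.124,.165,.015)):
    h=cv2.convexHull(proj(p,cyl(ft,a,s0,s1,r)).astype(np.float32)).astype(int); cv2.polylines(f,[h],True,(0,255,0),1)
for w in([.6115,.1785],[.6124,.0285],[.6129,-.0465]):
    q=np.array([[w[0]+i,w[1]+j,.097] for i,j in((-.021,-.021),(-.021,.021),(.021,.021),(.021,-.021))])
    cv2.polylines(f,[proj(p,q).astype(int)],True,(255,0,255),1)
cv2.imwrite("pics/w3.png",f); cv2.imwrite("pics/w3raw.png",p["frame"][:,:,::-1])
print(get_obs()["clock"], -R.from_rotvec(np.ravel(p["rvec"])).as_matrix().T@np.ravel(p["tvec"]))
E
```

```text
6.9 [0.4704692  0.02847355 0.38371861]
```

View pics/w3.png

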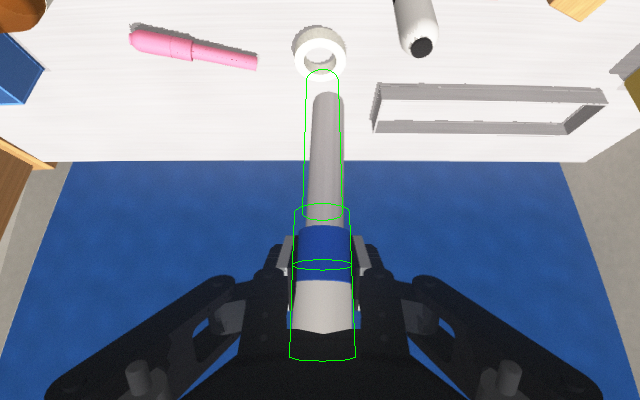

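The wrist view shows the rod sitting about 20 px further into the grip than the model. The collar's near edge is at y≈228 and the foot at (328,95), with a slight lean. I fit it precisely.

```bash
cat >> h.py <<'E'
def edges(hull,rows):
    h=np.vstack([hull[:,0],hull[:1,0]]); L=[];Rr=[]
    for r in rows:
        xs=[]
        for A,B in zip(h[:-1],h[1:]):
            if (A[1]-r)*(B[1]-r)<=0 and A[1]!=B[1]: xs.append(A[0]+(B[0]-A[0])*(r-A[1])/(B[1]-A[1]))
        L.append(min(xs) if xs else 0);Rr.append(max(xs) if xs else 0)
    return np.r_[L,Rr]
def wristfit(c,p=None,show=None):
    from workcell import optics,get_obs
    if p is None: p=optics.get_image("wrist")
    o=get_obs(); Rt=np.array(o["ee_rot"]); G=np.array(o["tool_pos"])-.019*Rt[:,2]
    H,S,V=[m.astype(int) for m in cv2.split(cv2.cvtColor(p["frame"],cv2.COLOR_RGB2HSV))]
    m=np.zeros(H.shape,bool)
    for a,b in HUE[c]: m|=(H>=a)&(H<=b)
    m&=(S>120)&(V>50); 
    if c=="blue": m&=(V<175)|(S>190)
    m[:,:290]=0;m[:,360:]=0;m[:190]=0;m[310:]=0
    n,l,st,ce=cv2.connectedComponentsWithStats(m.astype(np.uint8)); 
    # collar rows on the axis column
    gray=cv2.cvtColor(p["frame"],cv2.COLOR_RGB2GRAY).astype(int)
    return p,G,m,gray,S,V,H
E
python3 - <<'E'
from h import *
f=cv2.imread("pics/w3raw.png")[:,:,::-1]
hsv=cv2.cvtColor(f,cv2.COLOR_RGB2HSV)
for r in (85,90,94,98,105,120,140,155,165,180,200,215,222): print(r,[ (x,*hsv[r,x]) for x in range(296,360,3)] if r in(105,180) else [tuple(hsv[r,x].tolist()) for x in (326,328)])
print("col326",[(y,hsv[y,324].tolist()) for y in range(218,300,3)])
print("row250",[(x,hsv[250,x].tolist()) for x in range(284,366,3)])
E
```

```text
85 [(8, 4, 246), (8, 4, 247)]
90 [(8, 4, 246), (15, 4, 242)]
94 [(10, 17, 184), (9, 14, 182)]
98 [(3, 13, 183), (7, 12, 185)]
105 [(296, np.uint8(6), np.uint8(5), np.uint8(246)), (299, np.uint8(8), np.uint8(4), np.uint8(245)), (302, np.uint8(12), np.uint8(5), np.uint8(246)), (305, np.uint8(8), np.uint8(4), np.uint8(246)), (308, np.uint8(8), np.uint8(4), np.uint8(247)), (311, np.uint8(12), np.uint8(5), np.uint8(246)), (314, np.uint8(11), np.uint8(13), np.uint8(153)), (317, np.uint8(10), np.uint8(14), np.uint8(164)), (320, np.uint8(11), np.uint8(15), np.uint8(182)), (323, np.uint8(8), np.uint8(11), np.uint8(181)), (326, np.uint8(10), np.uint8(13), np.uint8(183)), (329, np.uint8(15), np.uint8(14), np.uint8(186)), (332, np.uint8(0), np.uint8(12), np.uint8(188)), (335, np.uint8(8), np.uint8(11), np.uint8(179)), (338, np.uint8(7), np.uint8(13), np.uint8(183)), (341, np.uint8(8), np.uint8(12), np.uint8(174)), (344, np.uint8(10), np.uint8(7), np.uint8(230)), (347, np.uint8(8), np.uint8(4), np.uint8(243)), (350, np.uint8(8), np.uint8(4), np.uint8(243)), (353, np.uint8(10), np.uint8(3), np.uin
[... 2082 characters left out ...]
15, 10, 195]), (299, [11, 11, 194])]
row250 [(284, [120, 12, 106]), (287, [130, 14, 107]), (290, [115, 16, 97]), (293, [114, 91, 45]), (296, [112, 87, 44]), (299, [111, 185, 116]), (302, [111, 192, 133]), (305, [111, 197, 136]), (308, [111, 194, 138]), (311, [111, 192, 146]), (314, [111, 199, 146]), (317, [111, 192, 150]), (320, [111, 193, 148]), (323, [111, 193, 152]), (326, [111, 194, 151]), (329, [112, 190, 148]), (332, [111, 190, 145]), (335, [111, 190, 146]), (338, [111, 193, 144]), (341, [111, 189, 139]), (344, [111, 196, 134]), (347, [111, 198, 121]), (350, [109, 135, 51]), (353, [109, 91, 45]), (356, [120, 23, 87]), (359, [116, 16, 109]), (362, [120, 12, 106]), (365, [120, 12, 104])]
```

```bash
cat > wf.py <<'E'
import sys
from h import *
from workcell import optics,get_obs
def fit(c,well=None):
    p=optics.get_image("wrist"); cv2.imwrite(f"pics/wf_{c}_{p['shot']}.png",p["frame"][:,:,::-1])
    o=get_obs(); Rt=np.array(o["ee_rot"]); G=np.array(o["tool_pos"])-.019*Rt[:,2]
    H,S,V=[m.astype(int) for m in cv2.split(cv2.cvtColor(p["frame"],cv2.COLOR_RGB2HSV))]
    m=(S<45)&(V>90)&(V<212)
    rs=[];L=[];Q=[]
    for r in range(100,222,6):
        row=m[r,280:372]; idx=np.nonzero(row)[0]+280
        n,l,st,_=cv2.connectedComponentsWithStats(row.astype(np.uint8)[None])
        ok=[st[i] for i in range(1,n) if 28<=st[i,2]<=44]
        if ok: a=ok[0][0]+280; rs.append(r);L.append(a-.5);Q.append(a+ok[0][2]-.5)
    hue=np.zeros(H.shape,bool)
    for a,b in HUE[c]: hue|=(H>=a)&(H<=b)
    ys=np.nonzero((hue&(S>120))[195:310,318:332].mean(1)>.5)[0]+195
    c0,c1=ys.min()-.5,ys.max()+.5
    topm=np.nonzero(m[40:150,322:334].mean(1)>.6)[0]+40; t0=topm.min()-.5
    cc=-R.from_rotvec(np.ravel(p["rvec"])).as_matrix().T@np.ravel(p["tvec"])
    def f(q):
        ft=q[:3];a=np.array([q[3],q[4],1.]);a/=np.linalg.norm(a)
        hs=cv2.convexHull(proj(p,cyl(ft,a,0,.096,.011)).astype(np.float32))
        e=edges(hs,rs)-np.r_[L,Q]
        def front(s):
            x=ft+a*s;v=cc-x;v-=a*(v@a);return x+.015*v/np.linalg.norm(v)
        pc=proj(p,[front(.096),front(.124)])[:,1]-[c0,c1]
        return np.r_[e,pc*4,(hs[:,0,1].min()-t0)*3]
    s=least_squares(f,[*(G-[0,0,.115]),0,0],x_scale=.01,diff_step=1e-4)
    q=s.x
    print("foot",q[:3].round(4),"tilt deg x,y",np.degrees(q[3:]).round(2),"rms",np.sqrt((s.fun**2).mean()).round(2),len(rs),"c0,c1,t0",c0,c1,t0,"G",G.round(4))
    a=np.array([q[3],q[4],1]); print("tilted pts: foot xy, s=110 xy",(q[:3]+a*.11)[:2].round(4))
    return q
if __name__=="__main__": fit(sys.argv[1])
E
python3 wf.py blue
```

```text
foot [0.5969 0.0322 0.2423] tilt deg x,y [17.36 -1.71] rms 1.5 20 c0,c1,t0 224.5 279.5 59.5 G [0.6125 0.0285 0.3608]
tilted pts: foot xy, s=110 xy [0.6302 0.0289]
```

```bash
python3 - <<'E'
s=open('wf.py').read()
s=s.replace("t0=topm.min()-.5","t0=[r for r in range(40,151) if set(range(r,151))<=set(topm)][0]-.5")
open('wf.py','w').write(s)
E
python3 wf.py blue
```

```text
Traceback (most recent call last):
  File "wf.py", line 34, in <module>
    if __name__=="__main__": fit(sys.argv[1])
                             ~~~^^^^^^^^^^^^^
  File "wf.py", line 19, in fit
    topm=np.nonzero(m[40:150,322:334].mean(1)>.6)[0]+40; t0=[r for r in range(40,151) if set(range(r,151))<=set(topm)][0]-.5
                                                            ~~~~~~~~~~~~~~~~~~~~~~~~~~~~~~~~~~~~~~~~~~~~~~~~~~~~~~~~~~^^^
IndexError: list index out of range
```

```bash
sed -i 's/range(40,151) if set(range(r,151))/range(40,149) if set(range(r,149))/' wf.py; python3 wf.py blue
```

```text
foot [0.6252 0.0321 0.2427] tilt deg x,y [-0.46 -1.69] rms 0.32 20 c0,c1,t0 224.5 279.5 91.5 G [0.6126 0.0284 0.3606]
tilted pts: foot xy, s=110 xy [0.6244 0.0289]
```

The fit is good (rms 0.3 px): the foot is 12.5 mm ahead of the grasp point and nearly upright. Lowering straight in would bring the gripper and camera near the red applicator's head, so I swing the tool to yaw +60 before descending.

```bash
cat >> h.py <<'E'
def overwell(well,off,yaw):
    y=np.radians(yaw); c,s=np.cos(y),np.sin(y)
    return np.array(well)-np.array([c*off[0]-s*off[1],s*off[0]+c*off[1]])
E
python3 - <<'E'
from h import *
g=overwell([.6124,.0285],[.012,.0025],60)
rows([pose([*g,.34],60,50)],-1)
E
```

```text
-6.6 0 -5.5 0.3 0 0.1 -1; -6.6 0 -5.5 0.4 0.1 0 -1; -6.6 0 -5.5 0.3 0 0.1 -1; -6.6 0 -5.5 0.3 0.1 0.1 -1; -6.5 0 -5.5 0.3 0.1 0.1 -1; -6.6 0.1 -5.4 0.3 0.1 0.1 -1; -6.5 0 -5.5 0.3 0.2 0.1 -1; | 8
```

```bash
python3 -m inch '-6.6 0 -5.5 0.3 0 0.1 -1; -6.6 0 -5.5 0.4 0.1 0 -1; -6.6 0 -5.5 0.3 0 0.1 -1; -6.6 0 -5.5 0.3 0.1 0.1 -1; -6.5 0 -5.5 0.3 0.1 0.1 -1; -6.6 0.1 -5.4 0.3 0.1 0.1 -1; -6.5 0 -5.5 0.3 0.2 0.1 -1; 0 0 0 0 0 0 -1'
python3 wf.py blue
```

```text
clock: 8.05
tool_pos: [0.6169, 0.0282, 0.3261]
ee_rot: [[-0.324, -0.865, 0.383], [-0.556, 0.501, 0.663], [-0.766, 0.002, -0.643]]
contact_force: [-0.0, 0.4, -0.9]
gripper_width: 0.0279
grasp_force: 59.3
foot [0.6124 0.029  0.2198] tilt deg x,y [ 2.01 -0.03] rms 1.15 16 c0,c1,t0 225.5 279.5 91.5 G [0.6094 0.0161 0.339 ]
tilted pts: foot xy, s=110 xy [0.6162 0.029 ]
```

```bash
cat >> h.py <<'E'
def lin(vs,grip,step):
    """straight world shifts, keep orientation"""
    from workcell import get_obs
    o=get_obs(); Rm,p=np.array(o["ee_rot"]),np.array(o["tool_pos"]); st=(Rm,p)
    for v,sp in zip(vs,step):
        p=st[1]+np.array(v); st=rows([(Rm,p)],grip,st,step=sp)
E
python3 - <<'E'
from h import *
lin([[-.0014,0,-.10],[0,0,-.06],[0,0,-.04]],-1,[.035,.02,.015])
E
```

```text
0 0 0 2.6 0 2.1 -1; 0 0 0 2.5 0.1 2.2 -1; 0 0 0 2.6 0 2.1 -1; | 4
0 0 0 1.5 0 1.3 -1; 0 0 0 1.6 0 1.3 -1; 0 0 0 1.5 0 1.3 -1; | 4
0 0 0 1 0 0.9 -1; 0 0 0 1 0 0.8 -1; 0 0 0 1.1 0 0.9 -1; | 4
```

```bash
python3 -m inch '0 0 0 2.6 0 2.1 -1; 0 0 0 2.5 0.1 2.2 -1; 0 0 0 2.6 0 2.1 -1; 0 0 0 0.8 0 0.6 -1; 0 0 0 0 0 0 -1'; python3 -m inch '0 0 0 0.7 0 0.7 -1; 0 0 0 1.5 0 1.3 -1; 0 0 0 1.5 0 1.3 -1; 0 0 0 0.5 0 0.4 -1; 0 0 0 0 0 0 -1'
```

```text
clock: 8.72
tool_pos: [0.6143, 0.0292, 0.2182]
ee_rot: [[-0.321, -0.865, 0.384], [-0.557, 0.501, 0.663], [-0.766, -0.001, -0.643]]
contact_force: [0.0, -0.5, -0.3]
gripper_width: 0.0279
grasp_force: 59.3
clock: 9.35
tool_pos: [0.6152, 0.0301, 0.1617]
ee_rot: [[-0.321, -0.866, 0.384], [-0.557, 0.5, 0.663], [-0.766, -0.001, -0.643]]
contact_force: [-0.6, 0.3, -1.3]
gripper_width: 0.028
grasp_force: 59.3
```

```bash
python3 - <<'E'
from h import *
from workcell import optics,get_obs
p=optics.get_image("wrist");s=optics.get_image("side")
cv2.imwrite("pics/c4.png",np.hstack([p["frame"][:,:,::-1][:300,120:520],cv2.resize(s["frame"][80:230,270:470,::-1],(400,300))]))
o=get_obs();print(np.array(o["tool_pos"])-.019*np.array(o["ee_rot"])[:,2])
E
```

```text
[0.60813271 0.01741333 0.17440152]
```

View pics/c4.png

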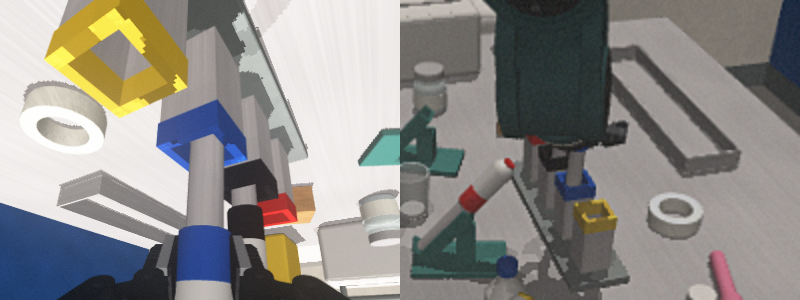

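The stem is inside the blue well with almost no contact force. I lower the rest of the way and release with a small opening.

```bash
python3 -m inch '0 0 0 1 0 0.9 -1; 0 0 0 1 0 0.8 -1; 0 0 0 0.5 0 0.5 -1; 0 0 0 0 0 0 -1'; python3 -m inch '0 0 0 0 0 0 0.1; 0 0 0 0 0 0 0.1; 0 0 0 0 0 0 0.1; 0 0 0 0 0 0 0.1'
```

```text
clock: 9.95
tool_pos: [0.6152, 0.031, 0.1274]
ee_rot: [[-0.322, -0.866, 0.383], [-0.556, 0.5, 0.664], [-0.766, 0.001, -0.643]]
contact_force: [0.2, -0.6, -0.8]
gripper_width: 0.0278
grasp_force: 59.3
clock: 10.45
tool_pos: [0.6155, 0.0308, 0.1283]
ee_rot: [[-0.321, -0.866, 0.383], [-0.557, 0.5, 0.663], [-0.766, -0.001, -0.643]]
contact_force: [0.5, -0.1, -0.2]
gripper_width: 0.0468
grasp_force: 0.0
```

```bash
python3 -m inch '0 0 0 0 0 -2.5 0.1; 0 0 0 0 0 -5 0.1; 0 0 0 0 0 -5 0.3; 0 0 0 -3 0 -2.6 1; 0 0 0 0 0 0 1'
python3 - <<'E'
from h import *
P=np.array([.4691,.0047,.1208])
rows([pose([.50,-.05,.30],20,30),pose(P+[-.02,.0,.12],-14.4,10)],1)
from workcell import optics
T=optics.get_image("side"); 
for c,w in(("blue",[.6124,.0285]),):
    C=cyl(np.array([*w,.017]),np.array([0,0,1.]),.096,.124); print(hullc(proj(T,C)),blob(T,c,hullc(proj(T,C)),8))
E
```

```text
clock: 11.08
tool_pos: [0.568, -0.0537, 0.2505]
ee_rot: [[-0.319, -0.866, 0.386], [-0.558, 0.501, 0.661], [-0.766, -0.005, -0.643]]
contact_force: [-0.6, -0.2, 0.2]
gripper_width: 0.0852
grasp_force: 0.0
5.1 3.9 6.2 -0.2 1.1 -0.8 1; 5.1 3.8 6.2 0 1 -0.9 1; 5.1 3.9 6.2 0.1 1 -1 1; 5.1 3.8 6.2 0.3 0.8 -1 1; 5.2 3.8 6.1 0.4 0.7 -1.1 1; |; 2.4 3.9 6.5 1.2 1.3 0.7 1; 2.4 3.9 6.5 1.4 1.3 0.8 1; 2.3 3.9 6.5 1.4 1 0.7 1; 2.4 3.9 6.5 1.5 1 0.9 1; 2.3 3.9 6.5 1.5 0.8 0.9 1; | 12
[357.89088631 160.89818682] None
```

```bash
python3 -m inch '5.1 3.9 6.2 -0.2 1.1 -0.8 1; 5.1 3.8 6.2 0 1 -0.9 1; 5.1 3.9 6.2 0.1 1 -1 1; 5.1 3.8 6.2 0.3 0.8 -1 1; 5.2 3.8 6.1 0.4 0.7 -1.1 1'; python3 -m inch '2.4 3.9 6.5 1.2 1.3 0.7 1; 2.4 3.9 6.5 1.4 1.3 0.8 1; 2.3 3.9 6.5 1.4 1 0.7 1; 2.4 3.9 6.5 1.5 1 0.9 1; 2.3 3.9 6.5 1.5 0.8 0.9 1; 0 0 0 0 0 0 1; 0 0 0 0 0 0 1'
cat > see.py <<'E'
import sys
from h import *
from workcell import optics,spotter
c=sys.argv[1]; x,y,yaw=map(float,sys.argv[2:5])
p=optics.get_image("wrist"); cv2.imwrite(f"pics/see_{c}.png",p["frame"][:,:,::-1])
T=optics.get_image("side")
ft=np.array([x,y,.025]);a=rodax(np.radians(yaw))
h0=cyl(ft,a,.096,.124)
b=blob(p,c,hullc(proj(p,h0)),40)
hb=proj(p,h0);print("pred",hullc(hb).round(1),"bbox",hb.min(0).round(1),np.ptp(hb,axis=0).round(1),"meas",b, "tip pred",proj(p,[ft+a*.178]).round(1))
d=blob(p,c,proj(p,[ft+a*.178])[0],25); print("dot",d)
hs=proj(T,h0); bs=blob(T,c,hullc(hs),10); print("side",hullc(hs).round(1),bs)
E
python3 see.py red .3913 .0247 -14.4
```

```text
clock: 11.75
tool_pos: [0.5074, -0.0453, 0.2811]
ee_rot: [[-0.817, -0.339, 0.467], [-0.293, 0.941, 0.17], [-0.497, 0.002, -0.868]]
contact_force: [-1.3, -1.0, 0.4]
gripper_width: 0.0854
grasp_force: 0.0
clock: 12.62
tool_pos: [0.4515, 0.0044, 0.22]
ee_rot: [[-0.955, 0.245, 0.165], [0.241, 0.97, -0.04], [-0.17, 0.002, -0.985]]
contact_force: [-0.3, -0.1, 0.2]
gripper_width: 0.0853
grasp_force: 0.0
pred [327.7 184.7] bbox [311.4 163.7] [32.8 41.2] meas (array([328.8968347 , 185.67057444]), 812, [314, 170, 31, 31]) tip pred [[328.1 257.8]]
dot (array([329.22569444, 263.22569444]), 113, [320, 260, 19, 7])
side [304.9 178.8] (array([305.48148148, 179.44074074]), 99, [300, 173, 13, 13])
```

View pics/see_red.png

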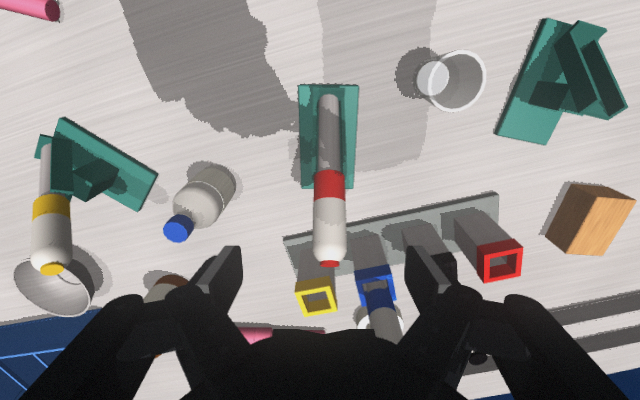

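```bash
python3 - <<'E'
from h import *
P=np.array([.4691,.0047,.1208])+.004*np.array([.969,-.249,0])
rows([pose(P+[0,0,.045],-14.4,10),pose(P,-14.4,10)],1)
E
```

```text
0.1 -0.1 0.1 -0.6 0.2 3.8 1; 0 -0.1 0 -0.5 0.3 3.8 1; |; 0 0 0 0.7 0 4.5 1; | 5
```

```bash
python3 -m inch '0.1 -0.1 0.1 -0.6 0.2 3.8 1; 0 -0.1 0 -0.5 0.3 3.8 1; 0 0 0 0.4 0 2.3 1; 0 0 0 0.3 0 2.2 1; 0 0 0 0 0 0 1; 0 0 0 0 0 0 1'
python3 -m inch '0 0 0 0 0 0 -1; 0 0 0 0 0 0 -1; 0 0 0 0 0 0 -1; 0 0 0 0 0 0 -1; 0 0 0 0 0 0 -1; 0 0 0 0 0 0 -1' 60
python3 - <<'E'
from h import *
from workcell import get_obs
o=get_obs();G=np.array(o["tool_pos"])-.019*np.array(o["ee_rot"])[:,2];print(G)
o=rows([pose(G+[0,0,.03],-14.4,10),pose(G+[.0,0,.22],-14.4,10)],-1)
o=rows([pose([.50,.08,.36],-5,50)],-1,o)
rows([pose([.5995,.1785,.36],0,50)],-1,o)
E
```

```text
clock: 13.48
tool_pos: [0.4769, 0.0029, 0.1027]
ee_rot: [[-0.954, 0.249, 0.168], [0.246, 0.968, -0.043], [-0.174, 0.0, -0.985]]
contact_force: [0.0, 0.6, -0.0]
gripper_width: 0.0857
grasp_force: 0.0
clock: 14.22
tool_pos: [0.4767, 0.0032, 0.102]
ee_rot: [[-0.954, 0.249, 0.168], [0.246, 0.968, -0.043], [-0.173, 0.0, -0.985]]
contact_force: [-1.6, 0.1, 5.1]
gripper_width: 0.029
grasp_force: 58.7
[0.47350222 0.00403478 0.12070224]
0 0 0 -0.5 0 -3 -1; |; 0 0 0 -0.8 0 -4.7 -1; 0 0 0 -0.9 0 -4.6 -1; 0 0 0 -0.8 0 -4.7 -1; 0 0 0 -0.8 0 -4.7 -1; | 7
-1 -8 -1.7 -0.4 1.7 -0.4 -1; -0.9 -8 -1.7 -0.6 1.6 -0.4 -1; -1 -8 -1.6 -0.6 1.6 -0.2 -1; -0.9 -8 -1.7 -0.7 1.6 -0.1 -1; -1 -7.9 -1.6 -0.8 1.6 0 -1; | 6
-1.3 0 -1.1 -1.9 3.6 2.3 -1; -1.3 0 -1.1 -2 3.5 2.4 -1; -1.2 0 -1.1 -2.1 3.5 2.5 -1; | 4
```

```bash
python3 -m inch '0 0 0 -0.2 0 -1.2 -1; 0 0 0 -0.3 0 -1.8 -1; 0 0 0 -0.8 0 -4.7 -1; 0 0 0 -0.9 0 -4.6 -1; 0 0 0 -0.8 0 -4.7 -1; 0 0 0 -0.8 0 -4.7 -1'
python3 -m inch '-1 -8 -1.7 -0.4 1.7 -0.4 -1; -0.9 -8 -1.7 -0.6 1.6 -0.4 -1; -1 -8 -1.6 -0.6 1.6 -0.2 -1; -0.9 -8 -1.7 -0.7 1.6 -0.1 -1; -1 -7.9 -1.6 -0.8 1.6 0 -1; -1.3 0 -1.1 -1.9 3.6 2.3 -1; -1.3 0 -1.1 -2 3.5 2.4 -1; -1.2 0 -1.1 -2.1 3.5 2.5 -1'
python3 -m inch '0 0 0 0 0 0 -1; 0 0 0 0 0 0 -1'; python3 wf.py red
```

```text
clock: 14.98
tool_pos: [0.4758, 0.0033, 0.3243]
ee_rot: [[-0.954, 0.249, 0.167], [0.246, 0.968, -0.043], [-0.173, 0.0, -0.985]]
contact_force: [0.9, -1.0, -1.0]
gripper_width: 0.0285
grasp_force: 59.3
clock: 15.98
tool_pos: [0.6147, 0.18, 0.3476]
ee_rot: [[-0.644, -0.001, 0.765], [-0.001, 1.0, 0.0], [-0.765, -0.001, -0.644]]
contact_force: [0.4, -0.9, -1.2]
gripper_width: 0.028
grasp_force: 59.4
clock: 16.23
tool_pos: [0.6136, 0.1786, 0.3469]
ee_rot: [[-0.645, -0.0, 0.765], [-0.001, 1.0, -0.001], [-0.765, -0.001, -0.645]]
contact_force: [-0.3, -1.0, -0.5]
gripper_width: 0.0283
grasp_force: 59.5
foot [0.6013 0.1791 0.2341] tilt deg x,y [0.02 0.02] rms 1.06 15 c0,c1,t0 205.5 261.5 72.5 G [0.599  0.1784 0.3594]
tilted pts: foot xy, s=110 xy [0.6014 0.1792]
```

```bash
python3 - <<'E'
from h import *
lin([[.0102,-.0006,-.03],[0,0,-.085],[0,0,-.06],[0,0,-.039]],-1,[.035,.03,.02,.015])
E
```

```text
0 0 0 1.6 -0.1 2.7 -1; | 2
0 0 0 2.2 0 1.8 -1; 0 0 0 2.1 0 1.9 -1; 0 0 0 2.2 0 1.8 -1; | 4
0 0 0 1.5 0 1.3 -1; 0 0 0 1.6 0 1.3 -1; 0 0 0 1.5 0 1.3 -1; | 4
0 0 0 1 0 0.8 -1; 0 0 0 1 0 0.9 -1; 0 0 0 1 0 0.8 -1; | 4
```

```bash
python3 -m inch '0 0 0 1.6 -0.1 2.7 -1; 0 0 0 2.2 0 1.8 -1; 0 0 0 2.1 0 1.9 -1; 0 0 0 2.2 0 1.8 -1; 0 0 0 0 0 0 -1; 0 0 0 0 0 0 -1'; python3 wf.py red; python3 -m inch '0 0 0 1.5 0 1.3 -1; 0 0 0 0 0 0 -1'
```

```text
clock: 17.02
tool_pos: [0.6251, 0.1774, 0.2341]
ee_rot: [[-0.642, 0.001, 0.766], [0.0, 1.0, -0.001], [-0.766, -0.0, -0.642]]
contact_force: [-0.0, 0.3, -1.3]
gripper_width: 0.0287
grasp_force: 59.6
foot [0.6138 0.1781 0.1216] tilt deg x,y [-0.8  -0.02] rms 0.48 12 c0,c1,t0 205.5 261.5 73.5 G [0.6107 0.1776 0.2466]
tilted pts: foot xy, s=110 xy [0.6122 0.1781]
clock: 17.32
tool_pos: [0.6248, 0.1776, 0.2124]
ee_rot: [[-0.644, 0.0, 0.765], [-0.001, 1.0, -0.001], [-0.765, -0.001, -0.644]]
contact_force: [-0.1, -0.1, -1.5]
gripper_width: 0.0286
grasp_force: 59.6
```

```bash
python3 -m inch '0 0 0 0.9 0 0.6 -1; 0 0 0 1.5 0 1.3 -1; 0 0 0 1.5 0 1.3 -1; 0 0 0 0 0 0 -1'; python3 -m inch '0 0 0 1 0 0.8 -1; 0 0 0 1 0 0.8 -1; 0 0 0 0 0 0 -1; 0 0 0 0 0 0 -1'
```

```text
clock: 17.82
tool_pos: [0.6239, 0.1775, 0.1607]
ee_rot: [[-0.646, 0.0, 0.764], [-0.001, 1.0, -0.001], [-0.764, -0.001, -0.646]]
contact_force: [-0.3, 0.1, -0.5]
gripper_width: 0.0286
grasp_force: 59.6
clock: 18.32
tool_pos: [0.6243, 0.1778, 0.1377]
ee_rot: [[-0.643, -0.0, 0.766], [-0.0, 1.0, -0.0], [-0.766, -0.0, -0.643]]
contact_force: [-0.2, 0.2, -1.4]
gripper_width: 0.0285
grasp_force: 59.6
```

```bash
python3 -m inch '0 0 0 0.4 0 0.3 -1; 0 0 0 0 0 0 -1; 0 0 0 0 0 0 0.1; 0 0 0 0 0 0 0.1; 0 0 0 0 0 0 0.1; 0 0 0 0 0 0 0.1'; python3 -m inch '0 0 0 0 0 -2.5 0.1; 0 0 0 0 0 -5 0.1; 0 0 0 0 0 -5 0.3; 0 0 0 -2 0 -2 0.6; 0 0 0 0 0 0 1; 0 0 0 0 0 0 1'
python3 - <<'E'
from h import *
P=np.array([.4236,-.2693,.1208])
o=rows([pose([.45,.0,.33],10,30)],1)
rows([pose(P+[-.02,-.02,.12],35.5,10)],1,o)
E
```

```text
clock: 19.08
tool_pos: [0.6236, 0.1776, 0.1315]
ee_rot: [[-0.644, 0.0, 0.765], [-0.001, 1.0, -0.0], [-0.765, -0.001, -0.644]]
contact_force: [-0.1, 0.2, 0.3]
gripper_width: 0.0469
grasp_force: 0.0
clock: 19.82
tool_pos: [0.5253, 0.1776, 0.2394]
ee_rot: [[-0.644, 0.0, 0.765], [-0.001, 1.0, -0.001], [-0.765, -0.001, -0.644]]
contact_force: [-0.5, -0.3, -1.0]
gripper_width: 0.0855
grasp_force: 0.0
-1.3 4 -1.5 -0.3 -3.5 -2 1; -1.3 4 -1.5 0 -3.5 -2 1; -1.3 3.9 -1.6 0.2 -3.4 -2.1 1; -1.3 4 -1.5 0.4 -3.4 -2.2 1; -1.3 3.9 -1.6 0.7 -3.3 -2.2 1; | 6
-1.3 2.8 -3.4 1.9 -3.9 0.4 1; -1.2 2.8 -3.4 2.1 -3.9 0.4 1; -1.3 2.8 -3.4 2.4 -3.7 0.4 1; -1.2 2.8 -3.5 2.5 -3.5 0.5 1; -1.3 2.8 -3.4 2.7 -3.4 0.5 1; -1.2 2.9 -3.5 2.9 -3.3 0.6 1; -1.3 2.8 -3.4 3.1 -3.1 0.7 1; | 8
```

```bash
python3 -m inch '-1.3 4 -1.5 -0.3 -3.5 -2 1; -1.3 4 -1.5 0 -3.5 -2 1; -1.3 3.9 -1.6 0.2 -3.4 -2.1 1; -1.3 4 -1.5 0.4 -3.4 -2.2 1; -1.3 3.9 -1.6 0.7 -3.3 -2.2 1; 0 0 0 0 0 0 1'; python3 -m inch '-1.3 2.8 -3.4 1.9 -3.9 0.4 1; -1.2 2.8 -3.4 2.1 -3.9 0.4 1; -1.3 2.8 -3.4 2.4 -3.7 0.4 1; -1.2 2.8 -3.5 2.5 -3.5 0.5 1; -1.3 2.8 -3.4 2.7 -3.4 0.5 1; -1.2 2.9 -3.5 2.9 -3.3 0.6 1; -1.3 2.8 -3.4 3.1 -3.1 0.7 1; 0 0 0 0 0 0 1'
python3 see.py yellow .3582 -.316 35.5
```

```text
clock: 20.58
tool_pos: [0.4604, -0.001, 0.3135]
ee_rot: [[-0.853, -0.17, 0.493], [-0.147, 0.985, 0.085], [-0.5, 0.0, -0.866]]
contact_force: [0.9, 0.6, 0.1]
gripper_width: 0.0857
grasp_force: 0.0
clock: 21.58
tool_pos: [0.4063, -0.2886, 0.219]
ee_rot: [[-0.803, -0.58, 0.139], [-0.57, 0.815, 0.104], [-0.173, 0.004, -0.985]]
contact_force: [0.1, 0.1, 0.2]
gripper_width: 0.0852
grasp_force: 0.0
pred [327.9 192.4] bbox [311.8 171.9] [32.5 40.3] meas (array([325.8546706 , 193.12763029]), 810, [311, 177, 31, 32]) tip pred [[328.7 265.6]]
dot (array([329.83222958, 270.67549669]), 92, [321, 268, 18, 6])
side [317.2 260. ] (array([318.90770609, 259.41577061]), 194, [311, 251, 18, 17])
```

View pics/see_yellow.png

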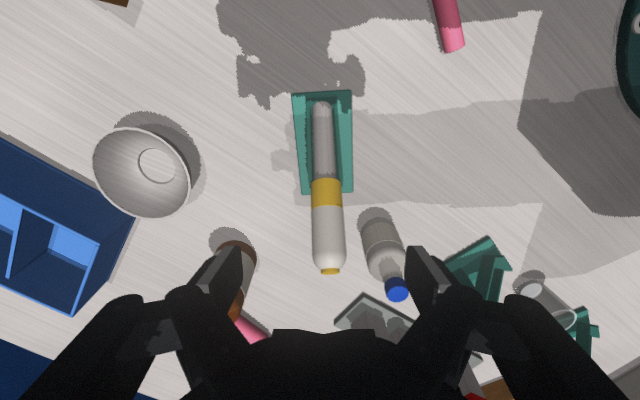

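The wrist view shows the yellow rod turned slightly, with its foot at (321,105) and dot at (330,270). I refit it and plan the grasp.

```bash
python3 - <<'E'
from h import *
from workcell import optics
p=optics.get_image("wrist");S=optics.get_image("side")
b=np.array([325.85,193.1]);d=np.array([329.8,270.7]);bs=np.array([318.9,259.4])
def f(q):
    a=rodax(q[2]);ft=np.array([q[0],q[1],.025]);C=cyl(ft,a,.096,.124)
    return np.r_[hullc(proj(p,C))-b,(proj(p,[ft+a*.178])[0]-d)*[1,.5],hullc(proj(S,C))-bs,(proj(p,[ft+a*.011])[0][0]-321.5)]
s=least_squares(f,[.3582,-.316,.62]);q=s.x;a=rodax(q[2]);yaw=np.degrees(q[2])
P=np.array([q[0],q[1],.025])+a*.125
print(q,yaw,s.fun.round(2),P.round(4))
P=P+.004*np.array([np.cos(q[2]),np.sin(q[2]),0])
rows([pose(P+[0,0,.045],yaw,10),pose(P,yaw,10)],1)
E
```

```text
[ 0.36453644 -0.31776328  0.68435654] 39.21074128534838 [-0.07  1.   -0.21 -2.02 -0.3  -0.4  -0.01] [ 0.4268 -0.267   0.1208]
-0.3 0 -1.8 -1.1 0.2 4 1; -0.3 0.1 -1.9 -1.1 0.2 4 1; |; 0 0 0 0.8 0 4.4 1; | 5
```

```bash
python3 -m inch '-0.3 0 -1.8 -1.1 0.2 4 1; -0.3 0.1 -1.9 -1.1 0.2 4 1; 0 0 0 0.4 0 2.2 1; 0 0 0 0.4 0 2.2 1; 0 0 0 0 0 0 1; 0 0 0 0 0 0 1'
python3 -m inch '0 0 0 0 0 0 -1; 0 0 0 0 0 0 -1; 0 0 0 0 0 0 -1; 0 0 0 0 0 0 -1; 0 0 0 0 0 0 -1; 0 0 0 0 0 0 -1' 60
python3 - <<'E'
from h import *
from workcell import get_obs
o=get_obs();G=np.array(o["tool_pos"])-.019*np.array(o["ee_rot"])[:,2];print(G)
o=rows([pose(G+[0,0,.03],39.2,10),pose(G+[.0,0,.22],39.2,10)],-1)
o=rows([pose([.45,-.20,.36],35,50)],-1,o)
g=overwell([.6129,-.0465],[.003,0],30);print(g)
rows([pose([*g,.36],30,50)],-1,o)
E
```

```text
clock: 22.52
tool_pos: [0.4326, -0.2631, 0.1035]
ee_rot: [[-0.763, -0.633, 0.135], [-0.623, 0.775, 0.108], [-0.173, -0.002, -0.985]]
contact_force: [0.3, -1.1, 1.1]
gripper_width: 0.0852
grasp_force: 0.0
clock: 23.28
tool_pos: [0.4324, -0.2635, 0.1028]
ee_rot: [[-0.763, -0.632, 0.135], [-0.623, 0.775, 0.109], [-0.173, -0.001, -0.985]]
contact_force: [-0.1, -0.1, 5.1]
gripper_width: 0.0284
grasp_force: 58.7
[ 0.42988636 -0.26553589  0.12154996]
-0.1 0 0 -0.5 0 -3 -1; |; 0 0 0 -0.8 0 -4.7 -1; 0 0 0 -0.9 0 -4.6 -1; 0 0 0 -0.8 0 -4.7 -1; 0 0 0 -0.8 0 -4.7 -1; | 7
0.4 -8 0.7 -1.4 0.7 -0.2 -1; 0.5 -8 0.8 -1.5 0.8 -0.1 -1; 0.4 -8 0.7 -1.4 0.8 0.1 -1; 0.5 -8 0.8 -1.4 0.8 0.4 -1; 0.4 -8 0.7 -1.3 0.8 0.5 -1; | 6
[ 0.61030192 -0.048     ]
0.8 0 0.6 -2.8 0.6 3.3 -1; 0.8 0 0.7 -2.8 0.7 3.4 -1; 0.7 0 0.6 -2.8 0.8 3.3 -1; 0.8 0 0.7 -2.8 0.9 3.3 -1; 0.7 0 0.6 -2.8 0.9 3.3 -1; | 6
```

```bash
python3 -m inch '0 0 0 -0.2 0 -1.2 -1; 0 0 0 -0.3 0 -1.8 -1; 0 0 0 -0.8 0 -4.7 -1; 0 0 0 -0.9 0 -4.6 -1; 0 0 0 -0.8 0 -4.7 -1; 0 0 0 -0.8 0 -4.7 -1'
python3 -m inch '0.4 -8 0.7 -1.4 0.7 -0.2 -1; 0.5 -8 0.8 -1.5 0.8 -0.1 -1; 0.4 -8 0.7 -1.4 0.8 0.1 -1; 0.5 -8 0.8 -1.4 0.8 0.4 -1; 0.4 -8 0.7 -1.3 0.8 0.5 -1; 0 0 0 0 0 0 -1'
python3 - <<'E'
from h import *
rows([pose([.607,-.0465,.36],0,50)],-1)
E
```

```text
clock: 24.02
tool_pos: [0.4317, -0.2629, 0.3251]
ee_rot: [[-0.763, -0.632, 0.134], [-0.623, 0.775, 0.109], [-0.173, -0.001, -0.985]]
contact_force: [1.3, -0.7, -1.0]
gripper_width: 0.0288
grasp_force: 59.3
clock: 24.78
tool_pos: [0.4608, -0.1912, 0.3469]
ee_rot: [[-0.528, -0.573, 0.627], [-0.368, 0.82, 0.438], [-0.765, 0.001, -0.644]]
contact_force: [-0.6, -0.2, -1.4]
gripper_width: 0.0288
grasp_force: 59.3
5.4 0 4.5 -2.8 0.5 3.3 -1; 5.3 0 4.5 -2.7 1.1 3.2 -1; 5.4 0 4.5 -2.6 1.5 3 -1; 5.3 0 4.5 -2.5 2.1 3 -1; 5.4 -0.1 4.5 -2.3 2.4 2.7 -1; | 6
```

```bash
python3 -m inch '5.4 0 4.5 -2.8 0.5 3.3 -1; 5.3 0 4.5 -2.7 1.1 3.2 -1; 5.4 0 4.5 -2.6 1.5 3 -1; 5.3 0 4.5 -2.5 2.1 3 -1; 5.4 -0.1 4.5 -2.3 2.4 2.7 -1; 0 0 0 0 0 0 -1; 0 0 0 0 0 0 -1'; python3 wf.py yellow
```

```text
clock: 25.65
tool_pos: [0.5943, -0.0607, 0.3416]
ee_rot: [[-0.652, -0.088, 0.753], [-0.066, 0.996, 0.06], [-0.756, -0.01, -0.655]]
contact_force: [-0.3, -0.7, -0.2]
gripper_width: 0.0289
grasp_force: 59.6
foot [ 0.579  -0.0636  0.2253] tilt deg x,y [1.24 1.04] rms 0.49 17 c0,c1,t0 198.5 253.5 66.5 G [ 0.5799 -0.0628  0.3539]
tilted pts: foot xy, s=110 xy [ 0.5814 -0.0616]
```

```bash
python3 - <<'E'
from h import *
rows([pose([.6125,-.0465,.335],0,50)],-1,step=.03,ang=4)
E
```

```text
1.7 -0.4 1.8 -0.4 0.6 1.9 -1; 1.7 -0.5 1.9 -0.4 0.7 1.9 -1; | 3
```

```bash
python3 -m inch '1.7 -0.4 1.8 -0.4 0.6 1.9 -1; 1.7 -0.5 1.9 -0.4 0.7 1.9 -1; 0 0 0 0 0 0 -1; 0 0 0 0 0 0 -1'; python3 wf.py yellow
```

```text
clock: 26.2
tool_pos: [0.6269, -0.0472, 0.3222]
ee_rot: [[-0.643, 0.0, 0.766], [0.001, 1.0, 0.001], [-0.766, 0.001, -0.643]]
contact_force: [-0.3, 0.3, -0.5]
gripper_width: 0.0284
grasp_force: 59.6
foot [ 0.6131 -0.0473  0.206 ] tilt deg x,y [0.2  0.16] rms 0.54 17 c0,c1,t0 198.5 253.5 66.5 G [ 0.6124 -0.0471  0.3347]
tilted pts: foot xy, s=110 xy [ 0.6135 -0.047 ]
```

```bash
python3 -m inch '0 0 0 2.2 0 1.8 -1; 0 0 0 2.2 0.1 1.8 -1; 0 0 0 2.2 0 1.9 -1; 0 0 0 1.5 0 1.3 -1; 0 0 0 0 0 0 -1'; python3 -m inch '0 0 0 1.5 0 1.3 -1; 0 0 0 1.5 0 1.2 -1; 0 0 0 1.5 0 1.3 -1; 0 0 0 1 0 0.8 -1; 0 0 0 0 0 0 -1; 0 0 0 0 0 0 -1'
```

```text
clock: 26.88
tool_pos: [0.6265, -0.0453, 0.2151]
ee_rot: [[-0.645, 0.0, 0.765], [0.002, 1.0, 0.001], [-0.765, 0.002, -0.645]]
contact_force: [-0.4, -0.6, -0.1]
gripper_width: 0.0287
grasp_force: 59.6
clock: 27.62
tool_pos: [0.6277, -0.045, 0.1459]
ee_rot: [[-0.641, -0.0, 0.767], [0.001, 1.0, 0.001], [-0.767, 0.001, -0.641]]
contact_force: [0.7, 0.1, -0.7]
gripper_width: 0.0285
grasp_force: 59.6
```

Foot is at about 0.030 m. I lower 10 mm, release and back out.

```bash
python3 -m inch '0 0 0 0.7 0 0.6 -1; 0 0 0 0 0 0 -1; 0 0 0 0 0 0 0.1; 0 0 0 0 0 0 0.1; 0 0 0 0 0 0 0.1; 0 0 0 0 0 0 0.1'; python3 -m inch '0 0 0 0 0 -2.5 0.1; 0 0 0 0 0 -5 0.1; 0 0 0 0 0 -5 0.1; 0 0 0 -2 0 -4 0.1; 0 0 0 -2 0 -4 0.1; 0 0 0 -2 0 -4 0.1; 0 0 0 0 0 0 0.1; 0 0 0 0 0 0 0.1'
python3 - <<'E'
from h import *
from workcell import optics
S=optics.get_image("side");T=optics.get_image("top");W=optics.get_image("wrist")
for c,w in(("blue",[.6124,.0285]),("red",[.6115,.1785]),("yellow",[.6129,-.0465])):
    C=cyl(np.array([*w,.017]),np.array([0,0,1.]),.096,.124); print(c,hullc(proj(S,C)).round(1),blob(S,c,hullc(proj(S,C)),8),"tip top",proj(T,[[*w,.196]]).round(1),blob(T,c,proj(T,[[*w,.196]])[0],6))
a=cv2.resize(S["frame"][100:250,250:450,::-1],(400,300));b=cv2.resize(T["frame"][110:260,200:400,::-1],(400,300))
w=cv2.resize(W["frame"][:,:,::-1],(400,250));cv2.imwrite("pics/end.png",np.vstack([np.hstack([a,b]),np.hstack([w,w*0])]))
E
```

```text
clock: 28.38
tool_pos: [0.6272, -0.0445, 0.1353]
ee_rot: [[-0.643, -0.0, 0.766], [0.001, 1.0, 0.002], [-0.766, 0.002, -0.643]]
contact_force: [0.4, 0.6, -0.1]
gripper_width: 0.0469
grasp_force: 0.0
clock: 29.38
tool_pos: [0.4779, -0.0449, 0.338]
ee_rot: [[-0.643, -0.0, 0.766], [0.001, 1.0, 0.001], [-0.766, 0.002, -0.643]]
contact_force: [-0.4, -0.1, -0.4]
gripper_width: 0.0467
grasp_force: 0.0
blue [357.9 160.9] None tip top [[306.4 159.3]] (array([305.52380952, 160.23809524]), 17, [304, 158, 4, 5])
red [340.4 134.6] (array([338.81103553, 141.67800454]), 184, [332, 132, 14, 21]) tip top [[254.6 159.2]] (array([254.57471264, 159.7816092 ]), 21, [252, 158, 6, 5])
yellow [368.1 176.3] None tip top [[332.2 159.4]] (array([331.9382716 , 160.03703704]), 20, [330, 158, 5, 5])
```

View pics/end.png

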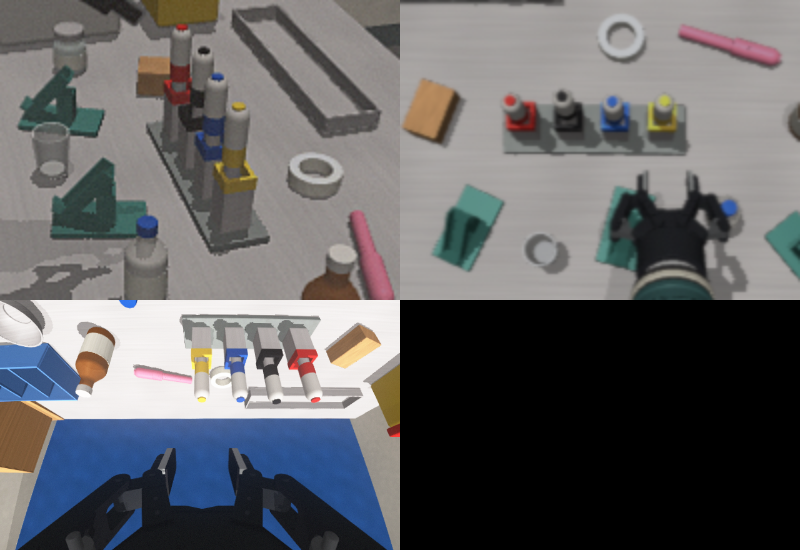

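All three stand seated in their matching wells: dots in the top view at (305,160), (255,160) and (332,160), each within about 1 px of the prediction. The bystanders look undisturbed and the gripper is clear, so I hand the job in.

```bash
python3 -c "
from workcell import manip; print(manip.close_job())"
```

```text
the job is handed in; nothing more can be done
None
```

The red, yellow and blue applicators stand upright in their matching wells, released and with everything else apparently undisturbed in the last pictures; I handed the job in at about 29.5 s of the 66 s limit, and no verdict came back.

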